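# Line up the filter-bank capacitors along the fence

## Robot

A 6-joint arm with a two-finger parallel gripper is mounted at the origin on the work surface. World frame = base frame: x ahead of the robot, y to its left, z up, the work surface at z = 0. Lengths are in m, angles in rad, forces in N, time in s.
With the tool pointing down it reaches from about 0.35 to 0.975 m from the base axis. Payload 4.9 kg.
Tool frame: the origin (TCP) lies on the centre line of the jaws, within the pads' length; the fingertips stand manip.tcp_to_tips ahead of it and the grasp point (between the pads) is the TCP (manip.tcp_to_tips is the distance from the TCP to the fingertips, in m); y points along the fingers, z is the direction in which the jaws open and shut, and the axes are right-handed (so a half turn about y gives the same grasp; the last joint's range is limited). The gripper opens to 85 mm and grips with 20 to 120 N. Pads are 22 mm wide; open, the fingers measure 114 mm over their backs; the gripper's body (76 mm by 85 mm) begins 54 mm behind the grasp point. The pads swing forward as they close: fully open they stand 13 mm farther back than shut.
Start: joints at [1.071, 0.053, 1.613, -0, 1.476, -0.119], TCP at [0.232, 0.58, 0.25] pointing down, gripper open.
Joint ranges: [-3.01, 3.01], [-1.01, 2.22], [0.06, 2.58], [-1.02, 4.17], [0.09, 2.62], [-3.14, 3.14]. Speed limits (rad/s): [2.57, 2.57, 3.14, 3.14, 3.14, 3.14].

## Interface

Orientations are given as a unit quaternion [w, x, y, z].
In Python, from plant import manip gives the robot as it stands.
- The arm moves only by the tool apply_moves, never from a script. Its argument "moves" is a list of rows, each a list of 7 numbers: the gripper's target within -1 to 1 (shut at 1, half-way at 0, fully open at -1), then the shift along the tool's x, y, z in mm, then the turn, a rotation vector about the tool's x, y, z in degrees. A call has 1 to 20 rows; each row shifts and turns the commanded pose from where the row before left it, along the tool's axes as they then stand; what a row does not reach is not made up. A row lasts 1/10 s, in which the tool goes at most 50 mm and 8.59 degrees, less where a joint would pass 70% of its speed; a pose out of reach is approached as far as the arm can. A call with a gripper value outside its range is refused whole. The fingers move at their own pace and stop on an object; the grip force is fixed at half the most. Time passes only in rows, so rows that do not move let the fingers close. It gives the time, the measured TCP pose, the force and the opening at its end, in the units of the state.
- manip.state(): the state, without advancing time (a new reading comes with each control period).
- manip.grab_frame(name): name is "side" or "top"; returns the picture (480x640x3 uint8, blue, green, red); there is no depth.
- manip.calibration(name): a dict with "mtx" (3x3 intrinsics, pixels), "T" (4x4, takes a point from camera to world coordinates). Camera axes: x right, y down, z forward; pixel columns grow to the right and rows downward; lengths in m; the calibration is good to about 2 mm. A picture is of the moment at which its call begins. calibration takes no time and is no camera call.
- manip.job_done(): hands the job in, once; it reports no verdict.
The state is a dict: "time": time; "joint_pos": joint angles; "joint_vel": joint speeds; "joint_efforts": joint torques, N m; "tool_pos": TCP position; "tool_rot": TCP orientation; "contact_force": force on the tool from outside, world axes, zero at the start; "ft_torque": the same for the moment, N m; "gripper_width": opening from 0.0 (shut) to 1.0 (fully open).
Only numpy, scipy, OpenCV 4.12 (cv2) and the standard library are available. Lean on these libraries where they do the work, as an engineer would, in place of code of your own. Each camera call takes 0.05 s, during which the arm holds its last target. There are 200 camera calls.

## Task

Get the row of filter capacitors ready for its bus bar: swing the ring magnifier round to the right until all of it is back behind the front of the aluminium fence, then release the clamp lever on the rail stop, slide the stop until its pointer stands at the line on the brass index clip, and clamp it there again. Then push all the round capacitor cans along the fence up to the stop, so that they stand in one row touching the stop, the fence and one another. Slide the cans, do not lift or tip them, and leave the other things on the board where they lie.

Things in the scene. Friction and masses are not known exactly. Their poses are not given: they have to be found in the camera images.
- fence: straight fence: aluminium T-slot bar 40 wide, 40 high, 800 long, bolted on the maple workboard (board top 18 above the desk). Origin: on the board, in the plane of its front face, which looks to the robot. Own x points away from the robot across the bar (bar at x 0 to 40), own y runs along it to the robot's left (bar from y -430 to +370), z up. The cans stand in the lane in front of the face (x below 0). It may be turned a few degrees
- magnifier (a joint): swing of the ring magnifier's arm about its upright post behind the fence (post at fence x 105, y -50), rad. 0: the arm points straight out over the lane in front of the fence; grows as the head swings to the robot's right and back; 1.57: the arm lies parallel with the fence, to the right of the post, behind it; stops at -0.45 and 1.75. Stays where it is left; about 1 N at the head moves it
- magnifier_hinge (a point): point on the hinge axis of the magnifier (vertical axis) at the height of the lens
- magnifier_head (a point): centre of the magnifier's lens ring: white ring, 110 outer diameter, 22 thick, level, 193 above the desk, 155 from the hinge axis; nothing hangs below it except the cans on the board. It can be pushed on its rim from the side
- rail_stop (a joint): place of the rail stop along the fence, m: the own y of its working face in the fence's frame; range 0 to 0.305, grows to the left. About 3 N slides it when the lever is released; clamped it holds against 25 N and more
- stop_face (a point): foot of the rail stop's working face, in the fence's front plane, at board height; axes as the fence's. The rail stop is a steel saddle on the fence; its face is a steel plate 60 wide (standing out 2 to 62 in front of the fence), 10 thick (on the left of this point), 3 to 48 above the board, and looks to the right, towards the cans. The saddle reaches 60 to the left of the face, and a thin dark pointer at its back, in the plane of the face, runs over the index clip
- clamp_lever (a joint): the cam lever on the rail stop, rad: 0 released, leaning 0.55 rad towards the robot; 1.1 clamped, leaning 0.55 rad away from the robot; upright at 0.55. It swings about an axis along the fence, stays where it is left and is clamped past 0.8. About 2 N at the knob moves it, up to 5 N over the cam
- lever_knob (a point): centre of the black ball knob, diameter 22, at the lever's end, 75 from the pivot; the lever under it is a steel rod of diameter 9. The knob can be pinched lightly from above (20 N or so; a hard grip will not let it turn with the lever) or simply pushed to or fro with shut fingers
- lever_pivot (a point): point on the lever's pivot axis: 20 behind the fence's front plane, 31 to the left of the stop's working face, 63 above the board; steel cheeks round it reach 76 above the board
- mark: the mark: small brass index clip (16 x 20 x 12) on the rear edge of the fence with a scribed line across its top. Origin on the line, at the rear edge of the fence's top; axes as the fence's, so the line is its own y = 0. The stop is on the mark when the stop face has the same y along the fence
- can0: one of three or four identical round film capacitors, plain aluminium cans, diameter 64, 50 high, about 0.24 kg, with two small grey bosses (13 across, 6 high) on the flat top. Origin: centre of the underside, 18 above the desk when it stands on the workboard; own z is up. They start strung out to the right of the stop, 8 to 40 off the fence and 40 or more clear of each other. Not all four need be there (None if absent)
- can1: one of three or four identical round film capacitors, plain aluminium cans, diameter 64, 50 high, about 0.24 kg, with two small grey bosses (13 across, 6 high) on the flat top. Origin: centre of the underside, 18 above the desk when it stands on the workboard; own z is up. They start strung out to the right of the stop, 8 to 40 off the fence and 40 or more clear of each other. Not all four need be there (None if absent)
- can2: one of three or four identical round film capacitors, plain aluminium cans, diameter 64, 50 high, about 0.24 kg, with two small grey bosses (13 across, 6 high) on the flat top. Origin: centre of the underside, 18 above the desk when it stands on the workboard; own z is up. They start strung out to the right of the stop, 8 to 40 off the fence and 40 or more clear of each other. Not all four need be there (None if absent)
- can3: one of three or four identical round film capacitors, plain aluminium cans, diameter 64, 50 high, about 0.24 kg, with two small grey bosses (13 across, 6 high) on the flat top. Origin: centre of the underside, 18 above the desk when it stands on the workboard; own z is up. They start strung out to the right of the stop, 8 to 40 off the fence and 40 or more clear of each other. Not all four need be there (None if absent)
- heat_sink: a bystander to leave where it is: green finned heat sink 80 x 60 x 35 behind the fence. Origin: centre of the underside
- crimper: a bystander to leave where it is: chrome crimping tool with dark grips, 230 long, 20 high, near the robot. Origin: middle of its length, underside
- spreader: a bystander to leave where it is: white nylon antenna spreader, a bar 260 x 22 x 14 behind the fence at the right. Origin: centre of the underside
- bus_bar: a bystander to leave where it is: drilled flat copper bus bar 250 x 22 x 5 behind the fence. Origin: centre of the underside
- multimeter: a bystander to leave where it is: multimeter 160 x 78, 45 high, lying in front of the fence at the left. Origin: centre of the underside
Things that resemble listed ones, but are neither listed nor needed, are in the scene too. Leave any purple look-alike of the can2 alone.

How it is judged:
By the outcome, as a careful person would: the job done as asked, in the order asked, and still so for the second after the job is handed in, with the robot touching nothing.
Of can0, can1, can2, can3 only 3 to 4 are there at a start; the rules pass over those that are not, and their reading is None.
At some moment in a run one of can0, can1, can2, can3 may be knocked a few centimetres aside while the robot is not near it.
Once in a run the grip may slacken for a moment while it holds something.
It also fails if it takes over 210 s, if anything falls off the work surface, if the arm or the gripper's body presses on something with over 40 N, if the wrist force passes 120 N, or if a joint passes its speed limit or range.

## Working session

There is one attempt and no reset: what is moved stays moved. The work goes in short steps, Python scripts to look and compute and a tool call to move; the robot and the scene stay as the last step left them, time stands still between calls to the robot, and variables do not carry over. Pictures are saved under pics/ and viewed, about 12 in all and at most 16, crops included, and the job is handed in when it is done.

Besides the shell and the picture viewer there is one more tool, called after ">>>" as name(argument=value, ...) on one line, values as JSON. apply_moves: Moves the arm, as the interface text tells. Its arguments: {"type":"object","properties":{"moves":{"type":"array","items":{"type":"array","items":{"type":"number"}}}},"required":["moves"]}

```bash
ls; mkdir -p pics; python3 - <<'E'
from plant import manip
import cv2,numpy as np
np.set_printoptions(precision=4,suppress=True)
print(manip.state(),manip.tcp_to_tips)
for n in("top","side"):
    cv2.imwrite(f"pics/{n}0.png",manip.grab_frame(n)); c=manip.calibration(n);print(n,c["mtx"],c["T"])
E
```

```text
pics
{'time': 0.0, 'joint_pos': array([ 1.071 ,  0.0534,  1.6143,  0.    ,  1.476 , -0.119 ]), 'joint_vel': array([ 0.0021,  0.0004,  0.    ,  0.0011,  0.002 , -0.001 ]), 'joint_efforts': array([ -0.0001, -39.3716, -37.0162,  -0.0002,   0.0074,   0.    ]), 'tool_pos': array([0.232 , 0.5797, 0.2491]), 'tool_rot': array([-0.6936,  0.695 , -0.1341,  0.1336]), 'contact_force': array([ 0.0565, -0.4513,  0.6045]), 'ft_torque': array([-0.013 , -0.0112,  0.0254]), 'gripper_width': 0.9993507357804753} 0.019
top [[568.8667   0.     317.1481]
 [  0.     568.8667 243.1537]
 [  0.       0.       1.    ]] [[ 0.0079 -0.9851  0.172   0.2748]
 [-0.9999 -0.0091 -0.006  -0.1312]
 [ 0.0074 -0.1719 -0.9851  1.4257]
 [ 0.      0.      0.      1.    ]]
side [[444.3442   0.     321.7604]
 [  0.     444.3442 236.328 ]
 [  0.       0.       1.    ]] [[ 0.7117 -0.372   0.5959 -0.1778]
 [-0.7021 -0.3504  0.6199 -0.822 ]
 [-0.0218 -0.8596 -0.5106  0.6947]
 [ 0.      0.      0.      1.    ]]
```

View pics/top0.png

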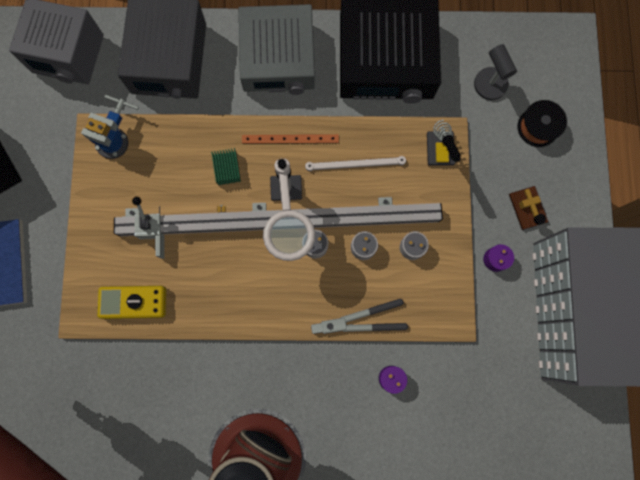

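View pics/side0.png

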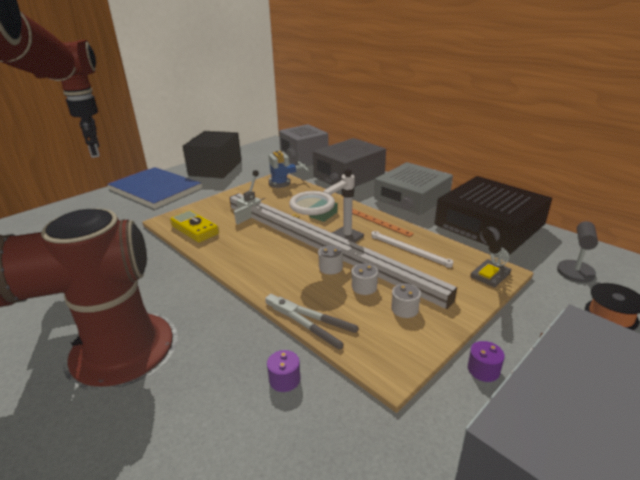

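```bash
cat > h.py <<'E'
from plant import manip
import cv2,numpy as np
np.set_printoptions(precision=4,suppress=True)
def ray(n,u,v,z):
    "world point of pixel at height z"
    c=manip.calibration(n);T=c["T"];d=T[:3,:3]@np.linalg.solve(c["mtx"],[u,v,1.]);o=T[:3,3]
    return o+d*(z-o[2])/d[2]
def px(n,p):
    c=manip.calibration(n);T=c["T"];q=c["mtx"]@(T[:3,:3].T@(np.asarray(p,float)-T[:3,3]));return q[:2]/q[2]
def tri(a,b):
    "least-squares point from top pixel a, side pixel b"
    A=[];y=[]
    for n,(u,v) in(("top",a),("side",b)):
        c=manip.calibration(n);T=c["T"];d=T[:3,:3]@np.linalg.solve(c["mtx"],[u,v,1.]);d/=np.linalg.norm(d)
        P=np.eye(3)-np.outer(d,d);A.append(P);y.append(P@T[:3,3])
    return np.linalg.lstsq(np.vstack(A),np.hstack(y),rcond=None)[0]
def crop(img,x,y,w,h,s,f):
    cv2.imwrite(f,cv2.resize(img[y:y+h,x:x+w],None,fx=s,fy=s,interpolation=cv2.INTER_CUBIC))
E
python3 - <<'E'
from h import *
t=cv2.imread("pics/top0.png")
a=cv2.resize(t[185:265,95:255],None,fx=5,fy=5,interpolation=cv2.INTER_CUBIC)
b=cv2.resize(t[145:265,250:450],None,fx=4,fy=4,interpolation=cv2.INTER_CUBIC)[:200*4]
cv2.imwrite("pics/ca.png",a);cv2.imwrite("pics/cb.png",b)
E
```

```text
(no output)
```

View pics/ca.png

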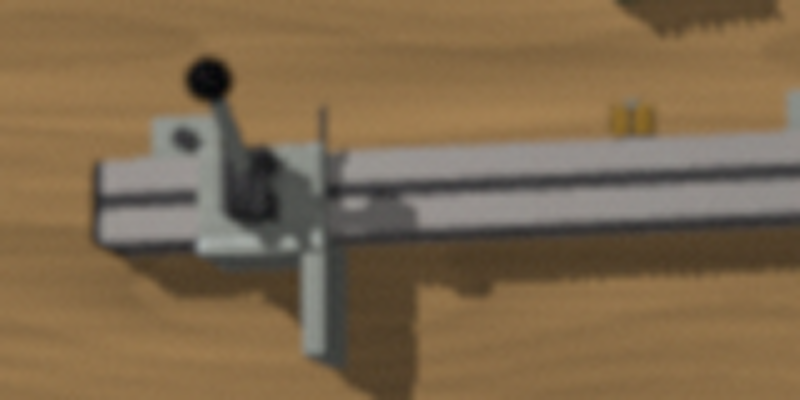

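View pics/cb.png

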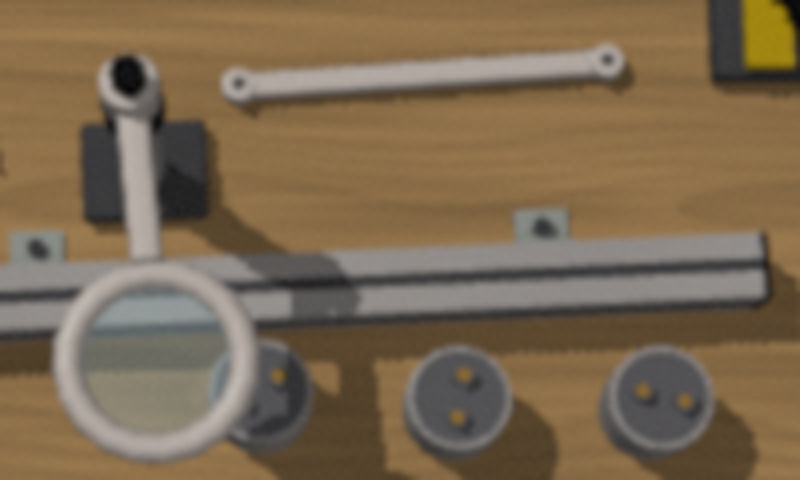

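```bash
cat >> h.py <<'E'
fr=None
def fit(verbose=0):
    L=ray("top",96/5+95,242/5+185,.058);R=ray("top",767/4+250,301/4+145,.058)
    Lr=ray("top",97/5+95,162/5+185,.058);Rr=ray("top",766/4+250,236/4+145,.058)
    ey=((L-R)+(Lr-Rr));ey[2]=0;ey/=np.linalg.norm(ey);ex=np.array([ey[1],-ey[0],0])
    O=np.mean([(L-.37*ey),(R+.43*ey),(Lr-.04*ex-.37*ey),(Rr-.04*ex+.43*ey)],0);O[2]=.018
    if verbose:print(L,R,Lr,Rr,np.linalg.norm(L-R),np.linalg.norm(Lr-L),np.linalg.norm(Rr-R))
    return O,np.array([ex,ey,[0,0,1.]])
O,F=fit()
def tof(p):return F@(np.asarray(p)-O)
def tow(f):return O+F.T@np.asarray(f,float)
E
python3 - <<'E'
from h import *
fit(1);print(O,F[1],np.degrees(np.arctan2(-F[1][0],F[1][1])))
for n,(u,v) in dict(A=(259,394),B=(459,399),C=(659,400)).items():
    p=ray("top",u/4+250,v/4+145,.068);print(n,p,tof(p),px("side",p))
for n,(u,v,z) in dict(clip=(632,137,.058),cliptop=(632,120,.064),ptr=(322,130,.07),plate=(326,350,.066)).items():
    p=ray("top",u/5+95,v/5+185,z);print(n,p,tof(p))
p=ray("top",155/4+250,362/4+145,.2);print("lens",p,tof(p))
print("hinge",tow([.105,-.05,.175]),px("top",tow([.105,-.05,.175])))
h=tof(p)-np.array([.105,-.05,0]);print(np.linalg.norm(h[:2]),np.arctan2(-h[1],-h[0]))
p=ray("top",209/5+95,78/5+185,.145);print("knob",p,tof(p))
for s in([-.43,0,.04],[-0.43,0,.04]):pass
for f in([0,-.43,.04],[0,.37,.04]):print(px("side",tow(f)))
print(px("side",tow([.02,0,.04])))
E
```

```text
[0.5332 0.3562 0.058 ] [ 0.5737 -0.4458  0.058 ] [0.5732 0.3585 0.058 ] [ 0.6148 -0.4464  0.058 ] 0.8029766035030433 0.04001230707455283 0.041117742856278866
[ 0.5522 -0.0154  0.018 ] [-0.051   0.9987  0.    ] 2.9254028050150116
A [ 0.511  -0.1336  0.068 ] [-0.0472 -0.1159  0.05  ] [329.6314 252.1687]
B [ 0.509  -0.2548  0.068 ] [-0.0554 -0.2368  0.05  ] [364.5954 271.0418]
C [ 0.5095 -0.3761  0.068 ] [-0.061 -0.358  0.05 ] [405.565 292.318]
clip [0.5883 0.0968 0.058 ] [0.0417 0.1102 0.04  ]
cliptop [0.5954 0.0961 0.064 ] [0.0488 0.1091 0.046 ]
ptr [0.5875 0.2459 0.07  ] [0.0486 0.2591 0.052 ]
plate [0.4797 0.239  0.066 ] [-0.0594  0.2578  0.048 ]
lens [ 0.5053 -0.0762  0.2   ] [-0.05   -0.0583  0.182 ]
hinge [ 0.6596 -0.06    0.193 ] [282.8006 168.5971]
0.15520062951809238 0.053677483339782915
knob [0.5944 0.2785 0.145 ] [0.0571 0.2913 0.127 ]
[447.2032 296.0823]
[229.8116 197.4343]
[314.9851 231.198 ]
```

```bash
cat >> h.py <<'E'
from scipy.spatial.transform import Rotation as Ro
def where():
    s=manip.state();R=Ro.from_quat(s["tool_rot"],scalar_first=True).as_matrix()
    print("t",round(s["time"],2),"TCP fence mm",np.round(1e3*tof(s["tool_pos"]),1),"F",s["contact_force"],"w",s["gripper_width"],"q",s["joint_pos"])
    Rt=F@R;print("tool axes in fence (cols)\n",Rt)
    # turn (tool rotvec, deg) that sets tool x=+-fence x, y=down, z=+-fence y
    for sg in(1,-1):
        W=np.array([[-sg,0,0],[0,0,-sg],[0,-1,0]],float) if 0 else np.column_stack([[sg,0,0],[0,0,-1],[0,sg,0]])
        print(sg,np.degrees(Ro.from_matrix(Rt.T@W).as_rotvec()))
    return s,Rt
E
python3 -c "
from h import *
where()"
```

```text
t 0.1 TCP fence mm [-289.4  610.8  231.2] F [-0.242  -0.1808 -0.5178] w 1.001197684740415 q [ 1.071   0.0533  1.6142  0.      1.476  -0.119 ]
tool axes in fence (cols)
 [[ 0.9082 -0.001   0.4186]
 [-0.4186 -0.0016  0.9082]
 [-0.0002 -1.     -0.0018]]
1 [  0.1005 -24.7457  -0.036 ]
-1 [  0.0495 155.2542   0.1383]
```

>>> apply_moves(moves=[[1, 0, 0, 0, 0, -8.25, 0], [1, 0, 0, 0, 0, -8.25, 0], [1, 0, 0, 0, 0, -8.25, 0], [1, 16, 0, -38, 0, 0, 0], [1, 16, 0, -38, 0, 0, 0], [1, 16, 0, -38, 0, 0, 0], [1, 16, 0, -38, 0, 0, 0], [1, 16, 0, -38, 0, 0, 0], [1, 16, 0, -38, 0, 0, 0], [1, 16, 0, -38, 0, 0, 0], [1, 16, 0, -38, 0, 0, 0], [1, 16, 0, -38, 0, 0, 0], [1, 16, 0, -38, 0, 0, 0], [1, 16, 0, -38, 0, 0, 0], [1, 16, 0, -38, 0, 0, 0], [1, 16, 0, -38, 0, 0, 0], [1, 16, 0, -38, 0, 0, 0], [1, 15, 0, -38, 0, 0, 0], [1, 0, 0, 0, 0, 0, 0]])

```text
time: 2.0
tool_pos: [0.5011, 0.0196, 0.2498]
tool_rot: [-0.707, 0.707, 0.016, -0.016]
contact_force: [-1.0, 0.2, -0.8]
gripper_width: 0.004
```

```bash
python3 -c "
from h import *
where()
for t in np.arange(.05,1.6,.15):
    d=np.array([np.sin(t),-np.cos(t)]);print(round(t,2),np.round(1e3*(np.array([.105,-.05])+.155*np.array([-np.cos(t),-np.sin(t)])-.069*d)))"
```

```text
t 2.0 TCP fence mm [-49.3  37.6 231.8] F [-0.9576  0.2178 -0.8098] w 0.0043059225833736595 q [-0.1088 -0.2486  1.8942 -0.0013  1.4966 -1.7252]
tool axes in fence (cols)
 [[ 1.     -0.0008  0.0053]
 [-0.0053 -0.0012  1.    ]
 [-0.0008 -1.     -0.0012]]
1 [ 0.0672 -0.3062 -0.0436]
-1 [  0.0683 179.6937   0.1054]
0.05 [-53.  11.]
0.2 [-61. -13.]
0.35 [-64. -38.]
0.5 [-64. -64.]
0.65 [-60. -89.]
0.8 [ -52. -113.]
0.95 [ -41. -136.]
1.1 [ -27. -157.]
1.25 [  -9. -175.]
1.4 [  11. -191.]
1.55 [  33. -204.]
```

>>> apply_moves(moves=[[1, 0, 27, 0, 0, 0, 0], [1, 0, 27, 0, 0, 0, 0], [1, -3, 0, -15, 0, 0, 0], [1, -3, 0, -12, 0, 0, 0], [1, -4, 0, -12, 0, 0, 0], [1, -3, 0, -12, 0, 0, 0], [1, -2, 0, -13, 0, 0, 0], [1, -1, 0, -13, 0, 0, 0], [1, 0, 0, -13, 0, 0, 0], [1, 0, 0, -13, 0, 0, 0], [1, 3, 0, -12, 0, 0, 0], [1, 4, 0, -12, 0, 0, 0], [1, 4, 0, -12, 0, 0, 0], [1, 5, 0, -12, 0, 0, 0], [1, 6, 0, -11, 0, 0, 0], [1, 6, 0, -10, 0, 0, 0], [1, 7, 0, -10, 0, 0, 0], [1, 9, 0, -9, 0, 0, 0], [1, 9, 0, -8, 0, 0, 0], [1, 10, 0, -8, 0, 0, 0]])

```text
time: 4.0
tool_pos: [0.5584, -0.1819, 0.1963]
tool_rot: [-0.707, 0.707, 0.018, -0.018]
contact_force: [-2.2, -0.5, 0.4]
gripper_width: 0.003
```

>>> apply_moves(moves=[[1, 10, 0, -7, 0, 0, 0], [1, 11, 0, -6, 0, 0, 0], [1, 8, 0, -5, 0, 0, 0], [1, 0, 0, 0, 0, 0, 0]])

```text
time: 4.4
tool_pos: [0.5888, -0.198, 0.1964]
tool_rot: [-0.707, 0.707, 0.019, -0.018]
contact_force: [-1.0, 0.2, 1.1]
gripper_width: -0.002
```

```bash
python3 -c "
from h import *
where()
t=manip.grab_frame('top');crop(t,95,120,360,170,2.2,'pics/m1.png')"
```

```text
t 4.4 TCP fence mm [  27.3 -184.2  178.4] F [-0.9794  0.1585  1.0504] w -0.0015885173814441842 q [-0.4443  0.0812  1.6744  0.0004  1.3851 -2.0665]
tool axes in fence (cols)
 [[ 1.      0.001  -0.0002]
 [ 0.0002 -0.0001  1.    ]
 [ 0.001  -1.     -0.0001]]
1 [0.0063 0.0133 0.06  ]
-1 [   0.0942 -179.9867   -0.0099]
```

View pics/m1.png

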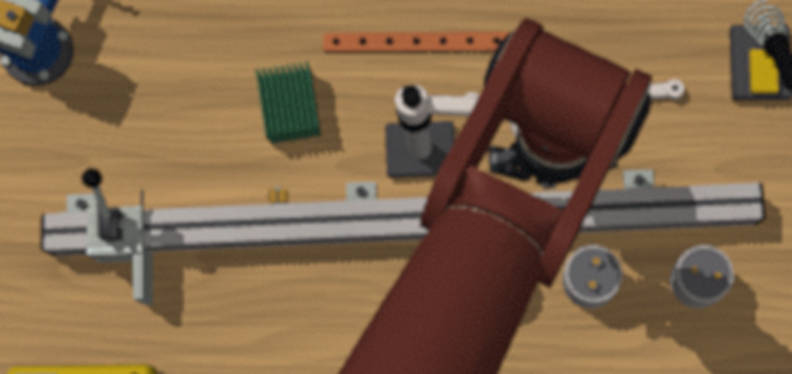

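>>> apply_moves(moves=[[1, -20, -10, 5, 0, 0, 0], [1, -20, -30, 10, 0, 0, 0], [1, -10, -30, 20, 0, 0, 0], [1, 0, 0, 40, 0, 0, 0], [1, 0, 0, 44, 0, 0, 0], [1, 0, 0, 44, 0, 0, 0], [1, 0, 0, 44, 0, 0, 0], [1, 0, 0, 44, 0, 0, 0], [1, 0, 0, 44, 0, 0, 0], [1, 0, 0, 44, 0, 0, 0], [1, 20, 0, 44, 0, 0, 0], [1, 30, 0, 40, 0, 0, 0], [1, 35, 0, 35, 0, 0, 0], [1, 35, 0, 16, 0, 0, 0], [1, 0, 0, 0, 0, 0, 0]])

```text
time: 5.95
tool_pos: [0.6349, 0.2817, 0.2638]
tool_rot: [-0.707, 0.707, 0.018, -0.019]
contact_force: [-0.7, -0.5, -1.1]
gripper_width: 0.003
```

```bash
python3 -c "
from h import *
where()
t=manip.grab_frame('top');crop(t,250,140,200,130,3,'pics/m2.png')"
```

```text
t 5.95 TCP fence mm [ 97.8 292.5 245.8] F [-0.6706 -0.5341 -1.052 ] w 0.0025958822066441956 q [ 0.3104  0.2073  1.4216  0.0003  1.5144 -1.3138]
tool axes in fence (cols)
 [[ 1.     -0.0017 -0.0023]
 [ 0.0023 -0.0001  1.    ]
 [-0.0017 -1.     -0.0001]]
1 [ 0.0072  0.1333 -0.0961]
-1 [  -0.1508 -179.8667   -0.0113]
```

>>> apply_moves(moves=[[1, 0, 37, -1, 0, 0, 0], [1, 0, 37, -1, 0, 0, 0], [1, 0, 36, 0, 0, 0, 0], [1, -8, 0, 0, 0, 0, 0], [1, -8, 0, 0, 0, 0, 0], [1, -8, 0, 0, 0, 0, 0], [1, -8, 0, 0, 0, 0, 0], [1, -8, 0, 0, 0, 0, 0], [1, -8, 0, 0, 0, 0, 0], [1, -8, 0, 0, 0, 0, 0], [1, -8, 0, 0, 0, 0, 0], [1, -8, 0, 0, 0, 0, 0], [1, -8, 0, 0, 0, 0, 0], [1, -8, 0, 0, 0, 0, 0], [1, 0, 0, 0, 0, 0, 0]])

```text
time: 7.5
tool_pos: [0.5439, 0.2727, 0.1556]
tool_rot: [-0.707, 0.707, 0.017, -0.019]
contact_force: [0.1, 0.5, -0.6]
gripper_width: -0.003
```

```bash
python3 -c "
from h import *
where()"
```

```text
t 7.5 TCP fence mm [  6.4 288.1 137.6] F [ 0.1032  0.5476 -0.5825] w -0.0027202193201859497 q [ 0.3424  0.0904  1.7357  0.0001  1.3179 -1.28  ]
tool axes in fence (cols)
 [[ 1.     -0.0023 -0.0005]
 [ 0.0005 -0.0005  1.    ]
 [-0.0023 -1.     -0.0005]]
1 [ 0.0311  0.0288 -0.1326]
-1 [  -0.2083 -179.9711   -0.0489]
```

View pics/m2.png

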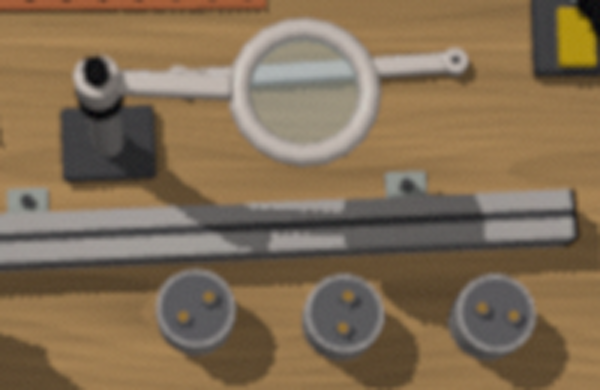

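>>> apply_moves(moves=[[1, 12, 0, 0, 0, 0, 0], [1, 0, -35, 0, 0, 0, 0], [1, 0, -35, 0, 0, 0, 0], [1, -10, 0, 30, 0, 0, 0], [1, -15, 0, 40, 0, 0, 0], [1, -15, 0, 40, 0, 0, 0], [1, 0, 0, 0, 0, 0, 0]])

```text
time: 8.2
tool_pos: [0.5105, 0.3852, 0.2265]
tool_rot: [0.707, -0.706, -0.02, 0.02]
contact_force: [0.9, -0.1, 0.5]
gripper_width: -0.001
```

```bash
python3 -c "
from h import *
where()
t=manip.grab_frame('top');s=manip.grab_frame('side')
a=cv2.resize(t[185:265,95:255],None,fx=4,fy=4,interpolation=cv2.INTER_CUBIC)
b=cv2.resize(s[150:220,200:360],None,fx=4,fy=4,interpolation=cv2.INTER_CUBIC)
cv2.imwrite('pics/m3.png',np.vstack([a,b]))
print(px('side',tow([-.019,.2895,.127])),px('top',tow([-.019,.2895,.127])))"
```

```text
t 8.2 TCP fence mm [-21.2 402.2 208.5] F [ 0.8707 -0.091   0.5056] w -0.0006661946723750131 q [ 0.5293  0.1013  1.6016  0.0018  1.4384 -1.0977]
tool axes in fence (cols)
 [[ 1.     -0.0006 -0.0049]
 [ 0.0049  0.0017  1.    ]
 [-0.0006 -1.      0.0017]]
1 [-0.0986  0.2811 -0.0345]
-1 [  -0.0542 -179.7189    0.1547]
[237.311  181.3234] [137.2375 232.8882]
```

View pics/m3.png

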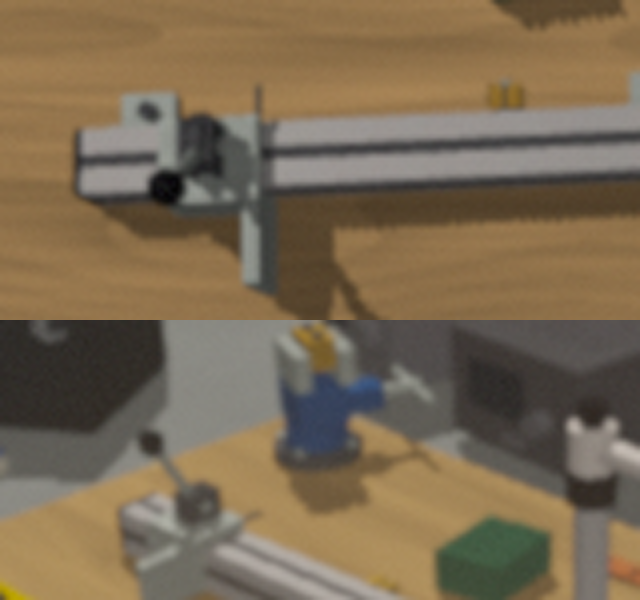

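>>> apply_moves(moves=[[1, 0, 36, 0, 0, 0, 0], [1, 0, 36, 0, 0, 0, 0], [1, 0, 0, -40, 0, 0, 0], [1, 0, 0, -40, 0, 0, 0], [1, 0, 0, -7, 0, 0, 0], [1, 0, 0, -7, 0, 0, 0], [1, 0, 0, -10, 0, 0, 0], [1, 0, 0, -10, 0, 0, 0], [1, 0, 0, -10, 0, 0, 0], [1, 0, 0, -10, 0, 0, 0], [1, 0, 0, -10, 0, 0, 0], [1, 0, 0, 0, 0, 0, 0]])

```text
time: 9.5
tool_pos: [0.519, 0.2358, 0.1542]
tool_rot: [-0.706, 0.708, 0.017, -0.018]
contact_force: [0.0, -0.0, 0.1]
gripper_width: 0.0
```

```bash
python3 -c "
from h import *
where()"
```

```text
t 9.5 TCP fence mm [-20.3 252.6 136.2] F [ 0.0447 -0.0041  0.1184] w 0.00040058179047137467 q [ 0.2967  0.0024  1.8291 -0.0016  1.3115 -1.3237]
tool axes in fence (cols)
 [[ 1.     -0.001   0.001 ]
 [-0.001  -0.0018  1.    ]
 [-0.001  -1.     -0.0018]]
1 [ 0.1037 -0.0598 -0.0581]
-1 [  0.0912 179.9401   0.1628]
```

>>> apply_moves(moves=[[1, 0, 0, -6, 0, 0, 0], [1, 0, 0, -6, 0, 0, 0], [1, 0, 0, -6, 0, 0, 0], [1, 0, 0, -6, 0, 0, 0], [1, 0, 0, -6, 0, 0, 0], [1, 0, 0, -6, 0, 0, 0], [1, 0, 0, -6, 0, 0, 0], [1, 0, 0, -6, 0, 0, 0], [1, 0, 0, -6, 0, 0, 0], [1, 0, 0, -6, 0, 0, 0], [1, 0, 0, -6, 0, 0, 0], [1, 0, 0, -4, 0, 0, 0], [1, 0, 0, -4, 0, 0, 0], [1, 0, 0, -3, 0, 0, 0], [1, 0, 0, -2, 0, 0, 0], [1, 0, 0, -1, 0, 0, 0], [1, 0, 0, 0, 0, 0, 0], [1, 0, 0, 0, 0, 0, 0]])

```text
time: 11.3
tool_pos: [0.5233, 0.1574, 0.1543]
tool_rot: [-0.707, 0.707, 0.018, -0.018]
contact_force: [-1.0, 0.5, -1.0]
gripper_width: -0.001
```

```bash
python3 -c "
from h import *
where()
t=manip.grab_frame('top');s=manip.grab_frame('side')
a=cv2.resize(t[195:255,155:275],None,fx=5,fy=5,interpolation=cv2.INTER_CUBIC)
b=cv2.resize(s[180:235,220:340],None,fx=5,fy=5,interpolation=cv2.INTER_CUBIC)
cv2.imwrite('pics/m4.png',np.vstack([a,b]))"
```

```text
t 11.3 TCP fence mm [-20.1 174.1 136.3] F [-0.9846  0.5391 -0.9919] w -0.001396293845023034 q [ 0.1562 -0.0551  1.8854 -0.0005  1.3114 -1.4657]
tool axes in fence (cols)
 [[ 1.     -0.0001 -0.0002]
 [ 0.0002 -0.0005  1.    ]
 [-0.0001 -1.     -0.0005]]
1 [ 0.0293  0.0131 -0.0039]
-1 [  -0.0061 -179.9869   -0.046 ]
```

View pics/m4.png

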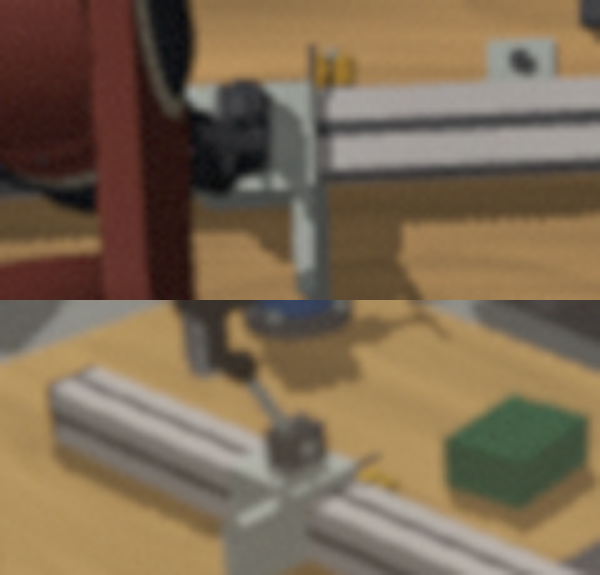

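>>> apply_moves(moves=[[1, 0, 0, -3, 0, 0, 0], [1, 0, 0, -2, 0, 0, 0], [1, 0, 0, -1, 0, 0, 0], [1, 0, 0, -1, 0, 0, 0], [1, 0, 0, 0, 0, 0, 0], [1, 0, 0, 0, 0, 0, 0]])

```text
time: 12.0
tool_pos: [0.5237, 0.1504, 0.1543]
tool_rot: [-0.707, 0.707, 0.018, -0.018]
contact_force: [-0.7, 1.5, -0.8]
gripper_width: 0.004
```

```bash
python3 -c "
from h import *
where()
t=manip.grab_frame('top');s=manip.grab_frame('side')
a=cv2.resize(t[198:222,205:245],None,fx=15,fy=15,interpolation=cv2.INTER_CUBIC)
b=cv2.resize(cv2.imread('pics/top0.png')[200:218,205:245],None,fx=15,fy=15,interpolation=cv2.INTER_CUBIC)
cv2.imwrite('pics/m5.png',np.vstack([a,b])[:600])"
```

```text
t 12.0 TCP fence mm [-20.  167.1 136.3] F [-0.708   1.5471 -0.7568] w 0.004406157784021053 q [ 0.1432 -0.0592  1.8892 -0.0003  1.3116 -1.4786]
tool axes in fence (cols)
 [[ 1.      0.     -0.0001]
 [ 0.0001 -0.0003  1.    ]
 [ 0.     -1.     -0.0003]]
1 [0.0192 0.0056 0.0023]
-1 [   0.0036 -179.9944   -0.0302]
```

View pics/m5.png

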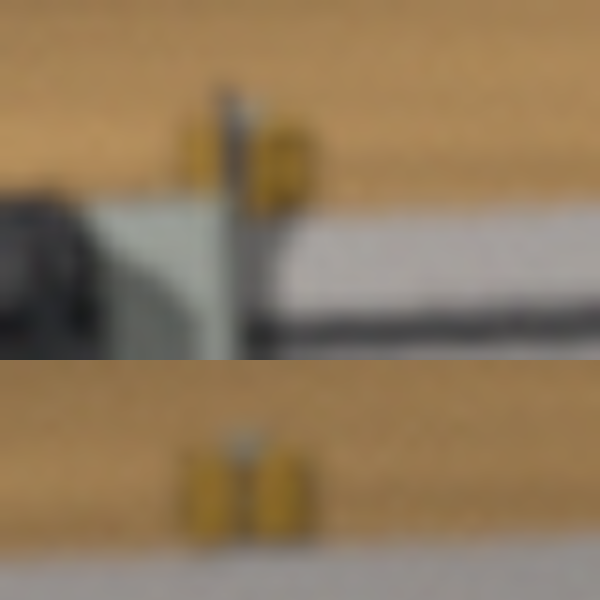

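>>> apply_moves(moves=[[1, 0, 0, -0.8, 0, 0, 0], [1, 0, 0, -0.7, 0, 0, 0], [1, 0, 0, 0, 0, 0, 0], [1, 0, 0, 0, 0, 0, 0]])

```text
time: 12.5
tool_pos: [0.5237, 0.149, 0.1543]
tool_rot: [0.707, -0.707, -0.018, 0.018]
contact_force: [-1.1, 2.8, -0.7]
gripper_width: -0.004
```

```bash
python3 -c "
from h import *
t=np.mean([manip.grab_frame('top').astype(float) for _ in range(4)],0)
t0=cv2.imread('pics/top0.png').astype(float)
where()
for v in range(203,213):print(v,t[v,215:230].sum(1).astype(int)//3,'|',t0[v,215:230].sum(1).astype(int)//3)
cv2.imwrite('pics/t6.png',t)"
```

```text
t 12.7 TCP fence mm [-20.1 165.7 136.3] F [ 0.0144  2.0206 -1.0281] w 0.0016182103301813982 q [ 0.1406 -0.06    1.89   -0.      1.3116 -1.4814]
tool axes in fence (cols)
 [[ 1.     -0.     -0.0001]
 [ 0.0001 -0.      1.    ]
 [-0.     -1.     -0.    ]]
1 [ 0.0016  0.0069 -0.0002]
-1 [  -0.0003 -179.9931   -0.0026]
203 [130 129 129 128 124 120 123 128 128 129 130 129 129 129 129] | [114 116 113 114 115 116 115 115 113 113 115 114 116 116 115]
204 [129 129 128 127 119 108 113 124 126 127 128 129 129 129 128] | [115 115 112 113 115 116 116 113 111 113 114 115 115 114 115]
205 [131 128 124 122 114 100 104 119 122 122 124 129 131 130 130] | [116 113 110 109 110 111 112 108 108 110 110 112 116 116 116]
206 [134 126 116 113 105  90  93 111 111 104 112 126 133 133 133] | [119 112 101 102 101 101 100 103 101  98 101 110 119 119 117]
207 [134 125 112 107 100  84  88 102  95  82  95 118 130 131 130] | [119 111 100  96  95  89  86  94  95  88  91 104 113 116 118]
208 [131 121 108 105  99  84  85  96  86  74  89 113 124 126 125] | [116 107  96  94  94  88  82  93  92  87  85 101 110 112 112]
209 [126 117 107 107 102  87  83  90  75  72  91 111 122 124 123] | [113 104  92  95  94  87  85  91  91  85  83  99 108 109 109]
210 [125 121 114 117 116 102  88  85  71  72  91 112 124 126 126] | [109 102  91  93  90  85  81  90  91  84  84  99 113 112 112]
211 [137 136 133 138 139 123  93  83  73  77  99 119 129 132 131] | [111 106  99  95  92  88  84  91  91  88  90 104 114 116 116]
212 [151 150 150 152 152 134  96  84  85  99 124 139 145 145 145] | [121 121 115 108 107 109 110 112 111 110 113 122 129 131 130][ WARN:0@6.305] global loadsave.cpp:1063 imwrite_ Unsupported depth image for selected encoder is fallbacked to CV_8U.
```

>>> apply_moves(moves=[[1, 0, 0, 12, 0, 0, 0], [1, -25, 0, 10, 0, 0, 0], [1, -25, 0, 0, 0, 0, 0], [1, 0, 0, -25, 0, 0, 0], [1, 0, 0, -23, 0, 0, 0], [1, 0, 0, 0, 0, 0, 0], [1, 8, 0, 0, 0, 0, 0], [1, 8, 0, 0, 0, 0, 0], [1, 8, 0, 0, 0, 0, 0], [1, 8, 0, 0, 0, 0, 0], [1, 8, 0, 0, 0, 0, 0], [1, 8, 0, 0, 0, 0, 0], [1, 8, 0, 0, 0, 0, 0], [1, 8, 0, 0, 0, 0, 0], [1, 8, 0, 0, 0, 0, 0], [1, 8, 0, 0, 0, 0, 0], [1, 8, 0, 0, 0, 0, 0], [1, 8, 0, 0, 0, 0, 0], [1, 8, 0, 0, 0, 0, 0], [1, 0, 0, 0, 0, 0, 0]])

```text
time: 14.7
tool_pos: [0.5803, 0.1258, 0.1545]
tool_rot: [0.707, -0.707, -0.019, 0.017]
contact_force: [-0.2, 0.2, 0.4]
gripper_width: -0.004
```

```bash
python3 -c "
from h import *
where()"
```

```text
t 14.7 TCP fence mm [ 35.3 139.6 136.5] F [-0.1903  0.1869  0.4115] w -0.003620731029620772 q [ 0.0882  0.0556  1.7742 -0.0001  1.3103 -1.5335]
tool axes in fence (cols)
 [[ 1.      0.0015  0.0002]
 [-0.0002 -0.      1.    ]
 [ 0.0015 -1.     -0.    ]]
1 [ 0.0019 -0.0089  0.0877]
-1 [ -0.1378 179.9911   0.003 ]
```

>>> apply_moves(moves=[[1, 2, 0, 0, 0, 0, 0], [1, 0, 0, 0, 0, 0, 0], [1, -30, 0, 0, 0, 0, 0], [1, -40, -40, 0, 0, 0, 0], [1, -40, -30, 0, 0, 0, 0], [1, -40, 0, 0, 0, 0, 0], [1, -40, 0, 0, 0, 0, 0], [1, 0, 0, 0, 0, 0, 0]])

```text
time: 15.5
tool_pos: [0.3922, 0.1165, 0.219]
tool_rot: [0.707, -0.707, -0.019, 0.018]
contact_force: [0.6, 0.2, -0.3]
gripper_width: -0.0
```

```bash
python3 -c "
from h import *
where()
t=np.mean([manip.grab_frame('top').astype(float) for _ in range(4)],0)
for v in range(205,211):print(v,t[v,215:230].sum(1).astype(int)//3)
t=t.astype(np.uint8)
cv2.imwrite('pics/t7.png',t)
a=cv2.resize(t[190:270,170:330],None,fx=4,fy=4,interpolation=cv2.INTER_CUBIC)
b=cv2.resize(t[190:260,310:450],None,fx=4,fy=4,interpolation=cv2.INTER_CUBIC)
b=cv2.copyMakeBorder(b,0,0,0,80,0)
cv2.imwrite('pics/m7.png',np.vstack([a,b]))
where()"
```

```text
t 15.5 TCP fence mm [-153.1  140.   201. ] F [ 0.6258  0.2395 -0.3005] w -6.0399921833053144e-05 q [ 0.1064 -0.4887  2.1243  0.0001  1.5056 -1.5165]
tool axes in fence (cols)
 [[ 1.      0.0004 -0.0011]
 [ 0.0011  0.0001  1.    ]
 [ 0.0004 -1.      0.0001]]
1 [-0.0063  0.0607  0.0221]
-1 [   0.0347 -179.9393    0.0098]
205 [126 123 119 117 105  90  98 114 117 117 120 124 126 125 125]
206 [129 121 112 108  99  83  91 107 106 100 108 120 127 128 127]
207 [129 121 108 103  94  78  83  99  90  79  91 113 124 126 126]
208 [126 116 104 101  93  76  81  93  81  70  86 108 119 120 121]
209 [120 112 102 101  96  81  80  85  71  69  86 106 117 119 118]
210 [121 116 109 113 113 100  85  83  67  69  88 109 119 121 120]
t 15.7 TCP fence mm [-148.7  139.7  202.1] F [ 0.1289 -0.1637 -0.0995] w -0.003182096504534927 q [ 0.1052 -0.4771  2.1147 -0.0001  1.503  -1.5166]
tool axes in fence (cols)
 [[ 1.      0.0011  0.    ]
 [-0.      0.      1.    ]
 [ 0.0011 -1.      0.    ]]
1 [-0.0003 -0.0022  0.0618]
-1 [ -0.0971 179.9978  -0.0004]
```

View pics/m7.png

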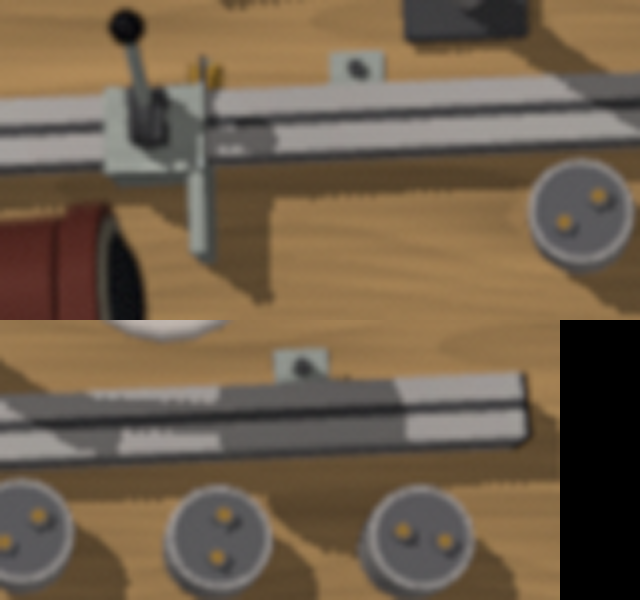

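>>> apply_moves(moves=[[1, 0, 0, -40, 0, 0, 0], [1, 0, 0, -43, 0, 0, 0], [1, 0, 0, -43, 0, 0, 0], [1, 0, 0, -43, 0, 0, 0], [1, 10, 0, -43, 0, 0, 0], [1, 10, 0, -44, 0, 0, 0], [1, 11, 40, 0, 0, 0, 0], [1, 0, 40, 0, 0, 0, 0], [1, 0, 40, 0, 0, 0, 0], [1, 0, 40, 0, 0, 0, 0], [1, 8, 2, 0, 0, 0, 0], [1, 8, 0, 0, 0, 0, 0], [1, 6, 0, 0, 0, 0, 0], [1, 6, 0, 0, 0, 0, 0], [1, 6, 0, 0, 0, 0, 0], [1, 4, 0, 0, 0, 0, 0], [1, 3, 0, 0, 0, 0, 0], [1, 0, 0, 0, 0, 0, 0]])

```text
time: 17.5
tool_pos: [0.4814, -0.1355, 0.0579]
tool_rot: [-0.707, 0.707, 0.019, -0.018]
contact_force: [-0.3, 0.2, -0.3]
gripper_width: -0.003
```

```bash
python3 -c "
from h import *
where()"
```

```text
t 17.5 TCP fence mm [ -76.8 -116.3   39.9] F [-0.3144  0.1875 -0.347 ] w -0.0026645571922523596 q [-0.4234 -0.0405  2.0498  0.0003  1.1311 -2.0457]
tool axes in fence (cols)
 [[ 1.      0.0012 -0.0003]
 [ 0.0003 -0.0003  1.    ]
 [ 0.0012 -1.     -0.0003]]
1 [0.0154 0.0149 0.066 ]
-1 [   0.1037 -179.9851   -0.0242]
```

Nudge until the fence is felt.

>>> apply_moves(moves=[[1, 1, 0, 0, 0, 0, 0], [1, 1, 0, 0, 0, 0, 0], [1, 0, 0, 0, 0, 0, 0]])

```text
time: 17.8
tool_pos: [0.4827, -0.1354, 0.0575]
tool_rot: [0.707, -0.707, -0.018, 0.018]
contact_force: [-1.3, -0.4, 1.0]
gripper_width: -0.0
```

>>> apply_moves(moves=[[1, 1, 0, 0, 0, 0, 0], [1, 0, 0, 0, 0, 0, 0]])

```text
time: 18.0
tool_pos: [0.4838, -0.1353, 0.0575]
tool_rot: [0.707, -0.707, -0.018, 0.018]
contact_force: [-0.8, -0.5, 0.7]
gripper_width: 0.001
```

>>> apply_moves(moves=[[1, 1, 0, 0, 0, 0, 0], [1, 0, 0, 0, 0, 0, 0]])

```text
time: 18.2
tool_pos: [0.4849, -0.1353, 0.0575]
tool_rot: [0.707, -0.707, -0.018, 0.018]
contact_force: [-0.7, -0.7, -0.6]
gripper_width: 0.004
```

>>> apply_moves(moves=[[1, 1, 0, 0, 0, 0, 0], [1, 0, 0, 0, 0, 0, 0]])

```text
time: 18.4
tool_pos: [0.4857, -0.1352, 0.0575]
tool_rot: [0.707, -0.707, -0.018, 0.018]
contact_force: [-2.5, 1.3, 0.2]
gripper_width: 0.002
```

>>> apply_moves(moves=[[1, 1, 0, 0, 0, 0, 0], [1, 0, 0, 0, 0, 0, 0]])

```text
time: 18.6
tool_pos: [0.4858, -0.1352, 0.0575]
tool_rot: [0.707, -0.707, -0.017, 0.019]
contact_force: [-6.5, 0.2, 3.9]
gripper_width: 0.002
```

>>> apply_moves(moves=[[1, 1, 0, 0, 0, 0, 0], [1, 0, 0, 0, 0, 0, 0]])

```text
time: 18.8
tool_pos: [0.4858, -0.1352, 0.0575]
tool_rot: [0.707, -0.707, -0.016, 0.02]
contact_force: [-10.9, -0.6, 6.6]
gripper_width: -0.0
```

```bash
python3 -c "
from h import *
where()
t=manip.grab_frame('top');s=manip.grab_frame('side')
a=cv2.resize(t[190:270,250:450],None,fx=4,fy=4,interpolation=cv2.INTER_CUBIC)
b=cv2.resize(s[220:320,270:470],None,fx=4,fy=4,interpolation=cv2.INTER_CUBIC)[:280]
cv2.imwrite('pics/m8.png',np.vstack([a,b]))
print(px('side',tow([-.032,-.116,.05])),px('side',tow([0,-.116,.04])))"
```

```text
t 18.8 TCP fence mm [ -72.4 -116.2   39.5] F [-10.8512  -0.5601   6.5991] w -0.00040197437221539683 q [-0.4179 -0.0251  2.0357 -0.0025  1.1368 -2.0393]
tool axes in fence (cols)
 [[ 1.     -0.0062 -0.0007]
 [ 0.0007  0.0005  1.    ]
 [-0.0062 -1.      0.0006]]
1 [-0.0316  0.0375 -0.3541]
-1 [  -0.5561 -179.9617    0.0496]
[333.5071 249.7937] [341.3936 248.068 ]
```

View pics/m8.png

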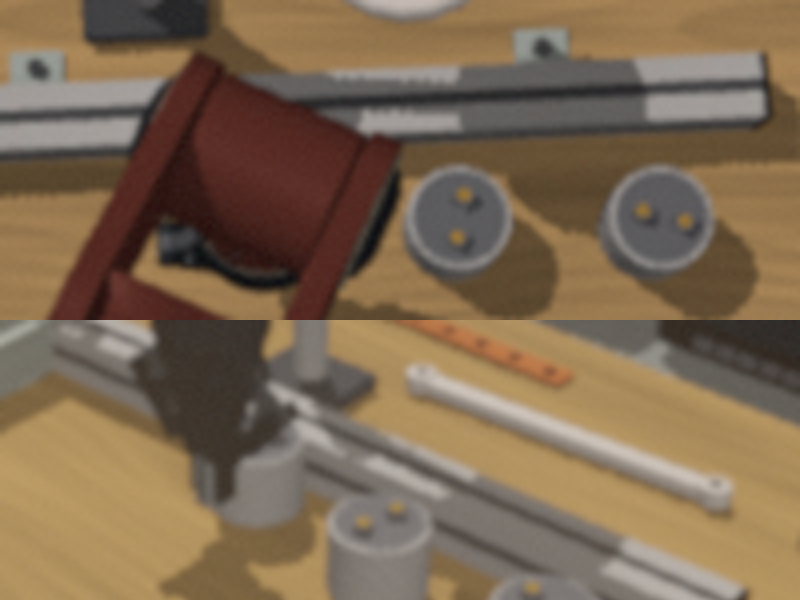

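>>> apply_moves(moves=[[1, -23, 0, 0, 0, 0, 0], [1, -23, 0, 0, 0, 0, 0], [1, 0, 0, -30, 0, 0, 0], [1, 0, 0, -30, 0, 0, 0], [1, 0, 0, -30, 0, 0, 0], [1, 0, 0, -31, 0, 0, 0], [1, 0, 0, 0, 0, 0, 0], [1, 8, 0, 0, 0, 0, 0], [1, 8, 0, 0, 0, 0, 0], [1, 8, 0, 0, 0, 0, 0], [1, 6, 0, 0, 0, 0, 0], [1, 5, 0, 0, 0, 0, 0], [1, 4, 0, 0, 0, 0, 0], [1, 3, 0, 0, 0, 0, 0], [1, 2, 0, 0, 0, 0, 0], [1, 1, 0, 0, 0, 0, 0], [1, 1, 0, 0, 0, 0, 0], [1, 0, 0, 0, 0, 0, 0]])

```text
time: 20.7
tool_pos: [0.4924, -0.256, 0.0575]
tool_rot: [0.707, -0.707, -0.017, 0.02]
contact_force: [-8.9, -0.2, 4.8]
gripper_width: 0.002
```

```bash
python3 -c "
from h import *
where()"
```

```text
t 20.7 TCP fence mm [ -72.  -237.2   39.5] F [-8.876  -0.1961  4.8244] w 0.002465492117494132 q [-0.6125  0.0913  1.916  -0.0022  1.1384 -2.2338]
tool axes in fence (cols)
 [[ 1.     -0.0045 -0.0003]
 [ 0.0003  0.001   1.    ]
 [-0.0045 -1.      0.001 ]]
1 [-0.0567  0.0156 -0.2559]
-1 [  -0.4019 -179.984     0.0891]
```

B is on the fence; same for C.

>>> apply_moves(moves=[[1, -23, 0, 0, 0, 0, 0], [1, -26, 0, 0, 0, 0, 0], [1, 0, 0, -30, 0, 0, 0], [1, 0, 0, -30, 0, 0, 0], [1, 0, 0, -30, 0, 0, 0], [1, 0, 0, -31, 0, 0, 0], [1, 0, 0, 0, 0, 0, 0], [1, 8, 0, 0, 0, 0, 0], [1, 8, 0, 0, 0, 0, 0], [1, 8, 0, 0, 0, 0, 0], [1, 8, 0, 0, 0, 0, 0], [1, 6, 0, 0, 0, 0, 0], [1, 4, 0, 0, 0, 0, 0], [1, 3, 0, 0, 0, 0, 0], [1, 2, 0, 0, 0, 0, 0], [1, 1, 0, 0, 0, 0, 0], [1, 1, 0, 0, 0, 0, 0], [1, 0, 0, 0, 0, 0, 0]])

```text
time: 22.5
tool_pos: [0.499, -0.3768, 0.0574]
tool_rot: [0.707, -0.707, -0.017, 0.019]
contact_force: [-5.5, 0.0, 1.1]
gripper_width: -0.003
```

```bash
python3 -c "
from h import *
where()"
```

```text
t 22.5 TCP fence mm [ -71.6 -358.2   39.4] F [-5.4988  0.0268  1.0913] w -0.0026348430463827735 q [-0.7651  0.2425  1.7442 -0.0017  1.1575 -2.3863]
tool axes in fence (cols)
 [[ 1.     -0.003  -0.    ]
 [ 0.      0.0009  1.    ]
 [-0.003  -1.      0.0009]]
1 [-0.0504  0.0024 -0.1704]
-1 [  -0.2676 -179.9974    0.0792]
```

>>> apply_moves(moves=[[1, -25, 0, 0, 0, 0, 0], [1, -20, 0, 0, 0, 0, 0], [1, 0, 0, -35, 0, 0, 0], [1, 0, 0, -35, 0, 0, 0], [1, 28, 0, 0, 0, 0, 0], [1, 28, 0, 0, 0, 0, 0], [1, 28, 0, 0, 0, 0, 0], [1, 0, 0, 0, 0, 8.5, 0], [1, 0, 0, 0, 0, 0, 0]])

```text
time: 23.4
tool_pos: [0.5439, -0.4448, 0.058]
tool_rot: [-0.706, 0.706, -0.034, 0.035]
contact_force: [-0.5, -0.3, -0.6]
gripper_width: -0.003
```

```bash
python3 -c "
from h import *
where()"
```

```text
t 23.4 TCP fence mm [ -30.2 -428.4   40. ] F [-0.4827 -0.279  -0.5575] w -0.0031558568812313052 q [-0.7915  0.3994  1.5463  0.0006  1.1945 -2.2662]
tool axes in fence (cols)
 [[ 0.9891  0.0013  0.1469]
 [-0.1469 -0.0006  0.9891]
 [ 0.0014 -1.     -0.0004]]
1 [ 0.0299 -8.4478  0.0798]
-1 [ -0.1197 171.5522   0.0448]
```

>>> apply_moves(moves=[[1, -1.5, 0, 9.9, 0, 0, 0], [1, -1.5, 0, 9.9, 0, 0, 0], [1, -1.5, 0, 9.9, 0, 0, 0], [1, -1.5, 0, 9.9, 0, 0, 0], [1, -1.5, 0, 9.9, 0, 0, 0], [1, -1.5, 0, 9.9, 0, 0, 0], [1, -1.5, 0, 9.9, 0, 0, 0], [1, -1.5, 0, 9.9, 0, 0, 0], [1, -1.5, 0, 9.9, 0, 0, 0], [1, -1.5, 0, 9.9, 0, 0, 0], [1, -1.5, 0, 9.9, 0, 0, 0], [1, -1.5, 0, 9.9, 0, 0, 0], [1, -1.5, 0, 9.9, 0, 0, 0], [1, -1.5, 0, 9.9, 0, 0, 0], [1, -1.5, 0, 9.9, 0, 0, 0], [1, -1.5, 0, 9.9, 0, 0, 0]])

```text
time: 25.0
tool_pos: [0.5341, -0.2849, 0.0579]
tool_rot: [-0.706, 0.707, -0.034, 0.034]
contact_force: [-2.8, -6.7, 0.1]
gripper_width: 0.003
```

```bash
python3 -c "
from h import *
where()
t=manip.grab_frame('top');s=manip.grab_frame('side')
a=cv2.resize(t[190:270,250:450],None,fx=4,fy=4,interpolation=cv2.INTER_CUBIC)
b=cv2.resize(s[220:320,270:470],None,fx=4,fy=4,interpolation=cv2.INTER_CUBIC)[:280]
cv2.imwrite('pics/m9.png',np.vstack([a,b]))"
```

```text
t 25.0 TCP fence mm [ -31.8 -268.1   39.9] F [-2.8156 -6.6898  0.0645] w 0.00273596666562874 q [-0.6121  0.1975  1.7965 -0.0019  1.1464 -2.0853]
tool axes in fence (cols)
 [[ 0.9891 -0.0001  0.1474]
 [-0.1474 -0.0021  0.9891]
 [ 0.0002 -1.     -0.0021]]
1 [ 0.1189 -8.4751  0.0036]
-1 [ -0.0054 171.5248   0.1783]
```

View pics/m9.png

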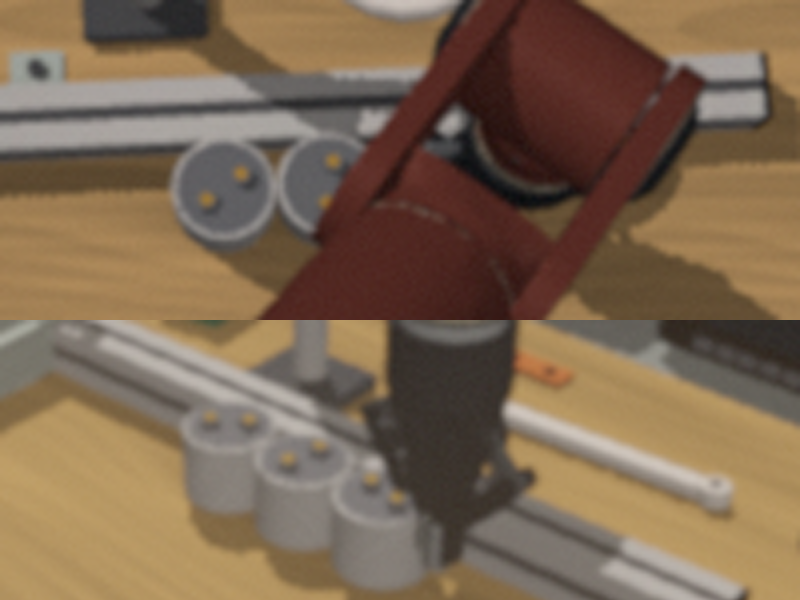

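>>> apply_moves(moves=[[1, -1.5, 0, 9.9, 0, 0, 0], [1, -1.5, 0, 9.9, 0, 0, 0], [1, -1.5, 0, 9.9, 0, 0, 0], [1, -1.5, 0, 9.9, 0, 0, 0], [1, -1.5, 0, 9.9, 0, 0, 0], [1, -1.5, 0, 9.9, 0, 0, 0], [1, -1.5, 0, 9.9, 0, 0, 0], [1, -1.5, 0, 9.9, 0, 0, 0], [1, -1.5, 0, 9.9, 0, 0, 0], [1, -1.5, 0, 9.9, 0, 0, 0], [1, -1.5, 0, 9.9, 0, 0, 0], [1, -1.5, 0, 9.9, 0, 0, 0], [1, -1.5, 0, 9.9, 0, 0, 0], [1, -1.5, 0, 9.9, 0, 0, 0], [1, -1.5, 0, 9.9, 0, 0, 0], [1, 0, 0, 0, 0, 0, 0]])

```text
time: 26.7
tool_pos: [0.5261, -0.1334, 0.0574]
tool_rot: [0.707, -0.706, 0.034, -0.034]
contact_force: [-0.2, 0.3, -0.2]
gripper_width: 0.002
```

```bash
python3 -c "
from h import *
where()"
```

```text
t 26.7 TCP fence mm [ -32.1 -116.4   39.4] F [-0.1916  0.321  -0.214 ] w 0.002400869683999872 q [-0.3862  0.0617  1.9478  0.0017  1.133  -1.8612]
tool axes in fence (cols)
 [[ 0.9891 -0.0001  0.147 ]
 [-0.147   0.0017  0.9891]
 [-0.0003 -1.      0.0017]]
1 [-0.0983 -8.4521 -0.0122]
-1 [  0.0184 171.5478  -0.1474]
```

Slow approach to the stop, checking force.

>>> apply_moves(moves=[[1, -0.8, 0, 5, 0, 0, 0], [1, -0.8, 0, 5, 0, 0, 0], [1, -0.4, 0, 3, 0, 0, 0], [1, 0, 0, 0, 0, 0, 0]])

```text
time: 27.1
tool_pos: [0.5255, -0.1216, 0.0576]
tool_rot: [-0.706, 0.706, -0.034, 0.034]
contact_force: [-0.0, -2.5, 0.7]
gripper_width: -0.003
```

>>> apply_moves(moves=[[1, -0.3, 0, 2, 0, 0, 0], [1, -0.1, 0, 1, 0, 0, 0], [1, 0, 0, 0, 0, 0, 0]])

```text
time: 27.4
tool_pos: [0.5254, -0.1189, 0.0577]
tool_rot: [-0.706, 0.706, -0.034, 0.034]
contact_force: [-1.5, -5.8, -0.4]
gripper_width: -0.004
```

>>> apply_moves(moves=[[1, -0.1, 0, 1, 0, 0, 0], [1, -0.1, 0, 1, 0, 0, 0], [1, 0, 0, 0, 0, 0, 0]])

```text
time: 27.7
tool_pos: [0.5253, -0.1169, 0.0576]
tool_rot: [-0.706, 0.706, -0.034, 0.034]
contact_force: [-0.5, -5.0, 0.3]
gripper_width: -0.005
```

>>> apply_moves(moves=[[1, -0.1, 0, 1, 0, 0, 0], [1, -0.1, 0, 1, 0, 0, 0], [1, 0, 0, 0, 0, 0, 0]])

```text
time: 28.0
tool_pos: [0.5252, -0.115, 0.0576]
tool_rot: [-0.706, 0.706, -0.035, 0.034]
contact_force: [-1.9, -4.7, 0.4]
gripper_width: -0.002
```

>>> apply_moves(moves=[[1, -0.1, 0, 1, 0, 0, 0], [1, 0, 0, 0, 0, 0, 0]])

```text
time: 28.2
tool_pos: [0.5251, -0.114, 0.0576]
tool_rot: [-0.706, 0.707, -0.035, 0.034]
contact_force: [-0.7, -5.5, -0.9]
gripper_width: -0.002
```

>>> apply_moves(moves=[[1, -0.1, 0, 1, 0, 0, 0], [1, 0, 0, 0, 0, 0, 0]])

```text
time: 28.4
tool_pos: [0.5251, -0.113, 0.0576]
tool_rot: [-0.706, 0.707, -0.035, 0.034]
contact_force: [-0.9, -5.7, -0.1]
gripper_width: -0.003
```

>>> apply_moves(moves=[[1, -0.1, 0, 1, 0, 0, 0], [1, 0, 0, 0, 0, 0, 0]])

```text
time: 28.6
tool_pos: [0.5251, -0.1121, 0.0576]
tool_rot: [-0.706, 0.707, -0.035, 0.034]
contact_force: [-1.4, -6.1, 0.8]
gripper_width: -0.001
```

>>> apply_moves(moves=[[1, -0.1, 0, 1, 0, 0, 0], [1, 0, 0, 0, 0, 0, 0]])

```text
time: 28.8
tool_pos: [0.5251, -0.1115, 0.0577]
tool_rot: [-0.706, 0.707, -0.035, 0.034]
contact_force: [-2.4, -6.9, -0.1]
gripper_width: -0.0
```

```bash
python3 -c "
from h import *
where()
t=manip.grab_frame('top');s=manip.grab_frame('side')
a=cv2.resize(t[195:265,205:335],None,fx=5,fy=5,interpolation=cv2.INTER_CUBIC)
b=cv2.resize(s[195:295,250:380],None,fx=5,fy=5,interpolation=cv2.INTER_CUBIC)[:250]
cv2.imwrite('pics/m10.png',np.vstack([a,b]))"
```

```text
t 28.8 TCP fence mm [-32.  -94.6  39.7] F [-2.4005 -6.8966 -0.0832] w -9.064117633443573e-05 q [-0.347   0.0476  1.9619 -0.0024  1.1323 -1.8198]
tool axes in fence (cols)
 [[ 0.9891 -0.0011  0.1474]
 [-0.1474 -0.0019  0.9891]
 [-0.0008 -1.     -0.002 ]]
1 [ 0.1112 -8.4789 -0.0529]
-1 [  0.0793 171.521    0.1668]
```

View pics/m10.png

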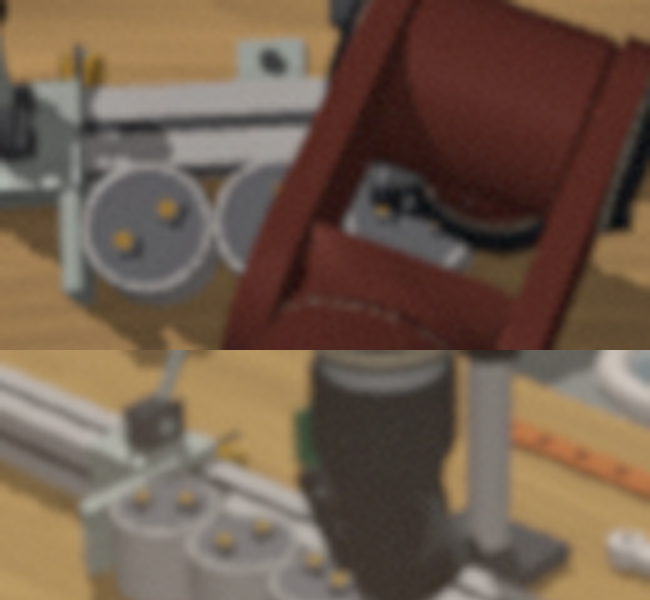

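>>> apply_moves(moves=[[1, -0.1, 0, 1, 0, 0, 0], [1, 0, 0, 0, 0, 0, 0]])

```text
time: 29.1
tool_pos: [0.5251, -0.1114, 0.0578]
tool_rot: [-0.705, 0.708, -0.034, 0.034]
contact_force: [-2.6, -10.8, -0.3]
gripper_width: -0.002
```

>>> apply_moves(moves=[[1, -0.1, 0, 1, 0, 0, 0], [1, 0, 0, 0, 0, 0, 0]])

```text
time: 29.3
tool_pos: [0.5251, -0.1112, 0.0579]
tool_rot: [-0.704, 0.708, -0.034, 0.034]
contact_force: [-2.6, -14.3, 0.2]
gripper_width: -0.003
```

>>> apply_moves(moves=[[1, 0, 0, -3, 0, 0, 0], [1, 0, 0, -10, 0, 0, 0], [1, 0, 0, -20, 0, 0, 0], [1, -40, 0, -20, 0, 0, 0], [1, -40, 0, -20, 0, 0, 0], [1, -40, -30, -30, 0, 0, 0], [1, -30, -30, -40, 0, 0, 0], [1, -20, -40, -40, 0, 0, 0], [1, 0, -30, -40, 0, 0, 0], [1, 0, 0, 0, 0, 0, 0]])

```text
time: 30.3
tool_pos: [0.3507, -0.3042, 0.1786]
tool_rot: [-0.703, 0.709, -0.033, 0.039]
contact_force: [0.7, -0.1, 0.3]
gripper_width: 0.0
```

```bash
python3 -c "
from h import *
where()
t=np.mean([manip.grab_frame('top').astype(float) for _ in range(4)],0)
for v in range(205,211):print(v,t[v,215:230].sum(1).astype(int)//3)
t=t.astype(np.uint8);s=manip.grab_frame('side')
a=cv2.resize(t[195:265,205:335],None,fx=6,fy=6,interpolation=cv2.INTER_CUBIC)[:330]
b=cv2.resize(s[200:290,250:380],None,fx=6,fy=6,interpolation=cv2.INTER_CUBIC)[:270]
cv2.imwrite('pics/m11.png',np.vstack([a,b]))
cv2.imwrite('pics/t11.png',t)"
```

```text
t 30.3 TCP fence mm [-216.  -278.1  160.6] F [ 0.6696 -0.1078  0.3074] w 0.0004890197469843725 q [-0.8754 -0.3017  2.0572  0.0007  1.3747 -2.3444]
tool axes in fence (cols)
 [[ 0.9883  0.0073  0.1524]
 [-0.1523 -0.0086  0.9883]
 [ 0.0086 -0.9999 -0.0074]]
1 [ 0.4625 -8.762   0.4575]
-1 [ -0.685  171.2353   0.6925]
205 [126 122 119 117 106  89  98 114 117 117 120 125 125 125 125]
206 [129 122 111 108  98  83  91 107 106 100 107 121 126 127 128]
207 [129 120 108 104  93  78  84  99  91  78  91 113 125 126 125]
208 [126 116 104 101  92  76  81  92  81  71  85 108 120 120 121]
209 [121 113 102 102  94  78  80  86  72  69  87 106 117 119 118]
210 [122 116 110 111 108  91  82  82  67  69  88 108 119 121 120]
```

View pics/m11.png

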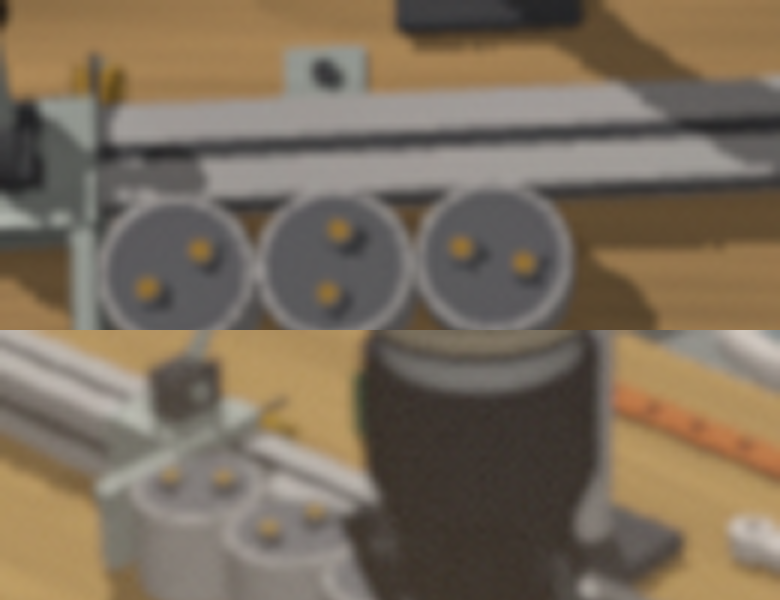

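```bash
cat > meas.py <<'E'
from h import *
from scipy.optimize import minimize
from scipy.ndimage import map_coordinates
c=manip.calibration("top");Ti=np.linalg.inv(c["T"])
def P(X):
    q=(c["mtx"]@(Ti[:3,:3]@X.T+Ti[:3,3:]));return q[:2]/q[2]
def cans(img,guess):
    g=img.astype(float).sum(2)/3;th=np.linspace(0,2*np.pi,180,endpoint=False);out=[]
    for G in guess:
        def ring(p,r):
            X=np.array([tow([p[0]+r*np.cos(a),p[1]+r*np.sin(a),.05]) for a in th]);u=P(X)
            return map_coordinates(g,[u[1],u[0]],order=3)
        # bright rim just inside the edge, darker disc within
        f=lambda p:-(np.mean(ring(p/1e3,.0300))-np.mean(ring(p/1e3,.0255)))
        b=min((minimize(f,1e3*np.array(G)+d,method="Nelder-Mead",options=dict(xatol=.02,initial_simplex=1e3*np.array(G)+np.array(d)+np.array([[0,0],[3,0],[0,3]]))) for d in([0,0],[3,3],[-3,-3])),key=lambda r:r.fun)
        out.append(b.x);print(b.x.round(2),round(b.fun,1))
    out=np.array(out);print("pitch",np.linalg.norm(np.diff(out,axis=0),axis=1));return out
E
python3 -c "
from meas import *
cans(cv2.imread('pics/top0.png'),[(-.055,-.237),(-.061,-.358)])
cans(cv2.imread('pics/t11.png'),[(-.03,.077),(-.03,.012),(-.03,-.052)])
print(P(np.array([tow([-.03,.077,.05]),tow([-.03,.012,.05])])))"
```

```text
[ -52.93 -236.18] -27.5
[ -57.97 -358.82] -28.0
pitch [122.7388]
[-29.77  79.63] -27.5
[-29.29  15.63] -29.0
[-28.96 -48.38] -28.2
pitch [64.0009 64.0068]
[[234.8925 261.7358]
 [239.783  238.6809]]
```

```bash
python3 -c "
from meas import *
t=manip.grab_frame('top');cv2.imwrite('pics/fin.png',t)
for y in(.111,):
  for a in(.8,1.0,1.1):
    d=a-.55;print(a,px('top',tow([.02+.075*np.sin(d),y+.031,.063+.075*np.cos(d)])))
g=t.astype(int).sum(2);ys,xs=np.where(g[186:206,190:212]<110);print('knob',xs.mean()+190,ys.mean()+186)
print('mark',tof(ray('top',220.7,208.5,.064)))
cans(t,[(-.03,.077),(-.03,.012),(-.03,-.052)])"
```

```text
0.8 [200.9241 204.9141]
1.0 [201.3064 199.5114]
1.1 [201.583  197.1355]
knob 201.02325581395348 196.41860465116278
mark [0.0502 0.1108 0.046 ]
[-29.75  79.62] -27.7
[-29.25  15.61] -29.1
[-28.91 -48.36] -28.4
pitch [64.0072 63.973 ]
```

View pics/fin.png

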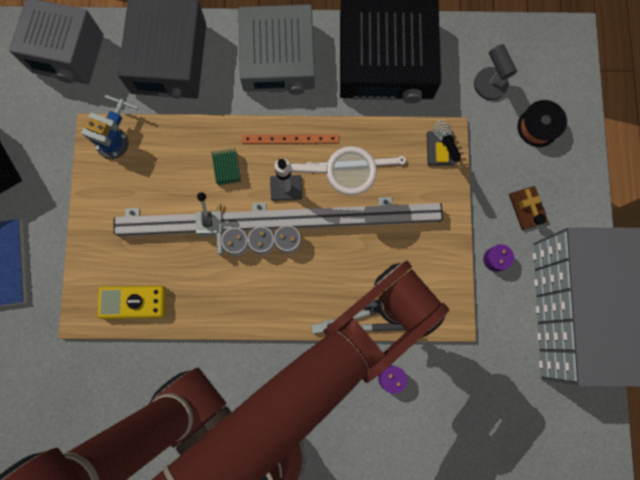

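```bash
python3 -c "
from plant import manip
print(manip.job_done())"
```

```text
the job is handed in; nothing more can be done
None
```

The job is done and handed in, in the order asked, at about 31 s of the 210 s allowed. Only three round cans were on the board.

- **Magnifier:** swung right until its arm lies about parallel with the fence. All of the ring is behind the fence front.
- **Rail stop:** I pushed the lever to release it, slid the stop by its knob to the brass clip, then pushed the lever back to clamped. The last picture puts the knob where a fully clamped lever (about 1.1 rad) should be.
- **Pointer:** it stands about 0.3 px left of the scribed line, which is 0.5–0.9 mm. I judged that close enough and left it. It did not move when I clamped the lever or pushed the cans.
- **Cans:** I pushed each one to the fence, then pushed the row along to the stop until I felt about 14 N. The last measurement gives spacings of 64.01 and 63.97 mm for 64 mm cans. Their centres are in line along the fence to within about 0.1 mm.
- **Contact with the stop:** I judged this from the rise in push force. Taking the can positions, the stop face comes out about 0.8 mm left of the clip line, in agreement with the pointer.
- **Everything else:** by eye, the other things on the board and both purple look-alikes lie where they were. The arm partly hid the crimper in the last picture. No knocked can showed up in the pictures.

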